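# Put the round pastry cutters back in their tray

## Task

Put the three round pastry cutters back in their tray, each standing upright on the floor of the recess made for its size: the largest in the widest recess, the middle one in the middle-sized, the smallest in the narrowest. The square and the six-sided cutter belong to another set: leave them standing where they are.

Things in the scene. Friction and masses are not known exactly. Their poses are not given: they have to be found in the camera images.
- large_round_center (a point): The large round pastry cutter: an open, plain bare-steel ring (no bottom, no top), 64 mm outside diameter, 50 mm tall, wall 3 mm, with a rolled rim at the top; loose, 40 to 160 g, standing upright. The point is its centre, on the axis, 25 mm above its lower edge; its z axis is the ring's axis, up.
- medium_round_center (a point): The medium round pastry cutter: an open, plain bare-steel ring (no bottom, no top), 48 mm outside diameter, 50 mm tall, wall 3 mm, with a rolled rim at the top; loose, 40 to 160 g, standing upright. The point is its centre, on the axis, 25 mm above its lower edge; its z axis is the ring's axis, up.
- small_round_center (a point): The small round pastry cutter: an open, plain bare-steel ring (no bottom, no top), 32 mm outside diameter, 50 mm tall, wall 3 mm, with a rolled rim at the top; loose, 40 to 160 g, standing upright. The point is its centre, on the axis, 25 mm above its lower edge; its z axis is the ring's axis, up.
- square_cutter_center (a point): Look-alike that does not belong in the tray: a square open steel pastry cutter, 42 x 42 mm outside (59 mm over the corners), 50 mm tall, wall 3 mm, loose. The point is its centre, 25 mm above its lower edge; x and y are square to its sides.
- hexagon_cutter_center (a point): Look-alike that does not belong in the tray: a six-sided open steel pastry cutter, 54 mm across the flats (62 mm over the corners), 50 mm tall, wall 3 mm, loose. The point is its centre, 25 mm above its lower edge; x is square to one side.
- large_nest_floor (a point): The place for the large round cutter: the widest of the three round recesses in the tray, 84 mm in diameter, 7 mm deep, lined with grey felt, in a square tile of pale wood, 96 x 96 mm. The tiles lie in a row, 98 mm from centre to centre, in an order that changes; their upper faces are 16 mm above the worktop. Fixed. The point is the centre of the recess's floor, about 9 mm above the worktop; z is up, y runs along the row of tiles, x across it.
- medium_nest_floor (a point): The place for the medium round cutter: the middle-sized of the three round recesses in the tray, 68 mm in diameter, 7 mm deep, lined with grey felt, in a square tile of pale wood, 96 x 96 mm. The tiles lie in a row, 98 mm from centre to centre, in an order that changes; their upper faces are 16 mm above the worktop. Fixed. The point is the centre of the recess's floor, about 9 mm above the worktop; z is up, y runs along the row of tiles, x across it.
- small_nest_floor (a point): The place for the small round cutter: the narrowest of the three round recesses in the tray, 52 mm in diameter, 7 mm deep, lined with grey felt, in a square tile of pale wood, 96 x 96 mm. The tiles lie in a row, 98 mm from centre to centre, in an order that changes; their upper faces are 16 mm above the worktop. Fixed. The point is the centre of the recess's floor, about 9 mm above the worktop; z is up, y runs along the row of tiles, x across it.
- tray: Low tray of dark wood, 110 mm (its x) by 306 mm (its y), rim 10 mm high, fixed on the worktop, holding the three tiles in a row along its y axis. Origin: centre of its underside.
Mind the look-alikes: they are no part of the job. Leave any orange look-alike of the part that bears large_nest_floor alone.

How it is judged:
At the end, for the whole second after the job is handed in: Each round cutter stands released, at rest and upright (within 0.1 rad) on the floor of its own recess: within 12 mm of the recess's centre, its own centre 21 to 29 mm above the recess floor. The square and the six-sided cutter stand upright within 15 mm of where they were (horizontal distance between large_round_center and large_nest_floor below 0.012 m and z of large_round_center in the frame of large_nest_floor between 0.021 and 0.029 m and angle between each of large_round_center, medium_round_center, small_round_center, square_cutter_center, hexagon_cutter_center's own z axis and vertical below 0.1 rad and linear speed of each of large_round, medium_round, small_round below 0.02 m/s and horizontal distance between medium_round_center and medium_nest_floor below 0.012 m and z of medium_round_center in the frame of medium_nest_floor between 0.021 and 0.029 m and horizontal distance between small_round_center and small_nest_floor below 0.012 m and z of small_round_center in the frame of small_nest_floor between 0.021 and 0.029 m and distance of each of square_cutter_center, hexagon_cutter_center from where it was at the start of the episode below 0.015 m); the robot touches nothing.
It fails at once if the square cutter is carried or pushed away (distance of square_cutter_center from where it was at the start of the episode above 0.03 m).
It fails at once if the six-sided cutter is carried or pushed away (distance of hexagon_cutter_center from where it was at the start of the episode above 0.03 m).
It also fails if it takes over 83 s, if anything falls off the work surface, if the arm or the gripper's body presses on something with over 40 N, if the wrist force passes 120 N, or if a joint passes its speed limit or range.

## Robot

A 7-joint arm with a two-finger parallel gripper is mounted at the origin on a cart in front of the work surface, level with it; the furniture and walls round the work are solid. World frame = base frame: x ahead of the robot, y to its left, z up, the work surface at z = 0. Lengths are in m, angles in rad, forces in N, time in s.
With the tool pointing down it reaches from about 0.425 to 0.975 m from the base axis. Payload 16.7 kg.
Tool frame: the origin (TCP) lies midway between the tips of the shut fingers; the grasp point (between the pads) lies 19 mm behind it; z points along the fingers, y is the line along which they close (so a half turn about z gives the same grasp; the last joint's range is limited). The gripper opens to 85 mm and grips with 20 to 120 N. Pads are 22 mm wide; open, the fingers measure 114 mm over their backs; the gripper's body (76 mm by 85 mm) begins 54 mm behind the grasp point. The pads swing forward as they close: fully open they stand 13 mm farther back than shut.
Start: joints at [1.113, 0.426, 0.074, 1.606, -0.034, 1.111, -0.067], TCP at [0.204, -0.643, 0.231] pointing down, gripper open.
Joint ranges: [-2.85, 2.85], [-0.5, 2.14], [-1.23, 1.37], [0.21, 2.46], [-1.02, 4.16], [0.16, 2.05], [-2.73, 2.73]. Speed limits (rad/s): [1.89, 1.89, 2.39, 2.39, 3.01, 3.01, 3.01].

## Interface

Orientations are given as a unit quaternion [w, x, y, z].
In Python, from cell import sensors, get_image, env gives the robot as it stands.
- The arm moves only by the shell command python3 -m creep 'ROWS'. ROWS is JSON, a list of rows, each an object of numbers: "gripper": the opening, from 0 (shut) to 1 (fully open); "x", "y", "z": the shift along the world's x, y, z in cm; "rx", "ry", "rz": the turn, a rotation vector about the world's x, y, z in rad. A call has 1 to 12 rows; each row is the pose to reach, as a shift and turn from the pose commanded when the call began; what a row does not reach only later rows make up. A row lasts 1/12 s, in which the tool goes at most 41.7 mm and 7.16 degrees, less where a joint would pass 70% of its speed; a pose out of reach is approached as far as the arm can. A call with a gripper value outside its range is refused whole. The fingers move at their own pace and stop on an object; the grip force is fixed at half the most. Time passes only in rows, so rows that repeat a pose let the fingers close. It gives the time, the measured TCP pose, the force, the opening and the grip force at its end, in the units of the state.
- sensors.state(): the state, without advancing time (a new reading comes with each control period).
- get_image(name): name is "scene" or "side" or "wrist"; returns a dict with "img" (400x640x3 uint8, red, green, blue), "z_map" (400x640 float32, m along the optical axis (not along the pixel's ray), 0 where there is no reading), "fx", "fy", "cx", "cy" (pixels), "k1" (the pictures are not rectified: a ray, as slopes to the right and down, at radius r is drawn at 1 + k1 r^2 times it, then the intrinsics apply), "position" and "rotation" of the camera in the world. Camera axes: x right, y down, z forward; pixel columns grow to the right and rows downward; lengths in m; the calibration is good to about 2 mm. A picture is of the moment at which its call begins.
- env.sign_off(): hands the job in; it is judged then, once.
The state is a dict: "time": time; "joint_positions": joint angles; "dq": joint speeds; "tau": joint torques, N m; "tcp_pos": TCP position; "eef_rot": TCP orientation; "force": force on the tool from outside, world axes, zero at the start; "torque": the same for the moment, N m; "finger_gap": finger opening in m; "gripper_force": force on a finger pad.
Only numpy, scipy, OpenCV 4.12 (cv2) and the standard library are available. Lean on these libraries where they do the work, as an engineer would, in place of code of your own. Each camera call takes 0.05 s, during which the arm holds its last target. There are 200 camera calls.

## Working session

There is one attempt and no reset: what is moved stays moved. The work goes in short steps, Python scripts to look and compute and a shell command to move; the robot and the scene stay as the last step left them, time stands still between calls to the robot, and variables do not carry over. Pictures are saved under pics/ and viewed, at most 14 in all, crops included, and the job is handed in when it is done.

```bash
ls; mkdir -p pics
python3 - <<'E'
from cell import sensors,get_image
import cv2,numpy as np
s=sensors.state();print({k:np.round(v,3).tolist() for k,v in s.items()})
for n in ["scene","side"]:
    d=get_image(n);cv2.imwrite(f"pics/{n}0.png",d["img"][:,:,::-1]);np.savez(f"{n}0.npz",**d)
    print(n,[d[k] for k in("fx","fy","cx","cy","k1","position","rotation")],(d["z_map"]>0).mean())
E
```

```text
pics
{'time': 0.0, 'joint_positions': [1.113, 0.427, 0.074, 1.607, -0.034, 1.111, -0.067], 'dq': [-0.0, 0.001, -0.001, -0.001, 0.0, -0.0, -0.001], 'tau': [-0.001, -94.986, 3.76, -46.353, 0.019, 0.01, 0.0], 'tcp_pos': [0.204, -0.643, 0.231], 'eef_rot': [-0.001, 0.988, 0.153, -0.0], 'force': [-0.07, -0.242, 0.532], 'torque': [0.016, 0.02, -0.009], 'gripper_force': 0.0, 'finger_gap': 0.085}
scene [401.6791776604272, 401.6791776604272, 315.3974110088305, 194.86246255687874, -0.07057460578117453, array([ 0.02442039, -0.43009859,  0.62734316]), array([-0.38353653,  0.81286533, -0.40108621,  0.17686021])] 0.9888203125
side [460.66235697885577, 460.66235697885577, 311.4312571907629, 206.52832832655838, 0.014137758734902518, array([-0.0140717 ,  0.85696582,  0.50101875]), array([ 0.16347023, -0.23846214,  0.79900999, -0.52725357])] 0.9956640625
```

View pics/scene0.png

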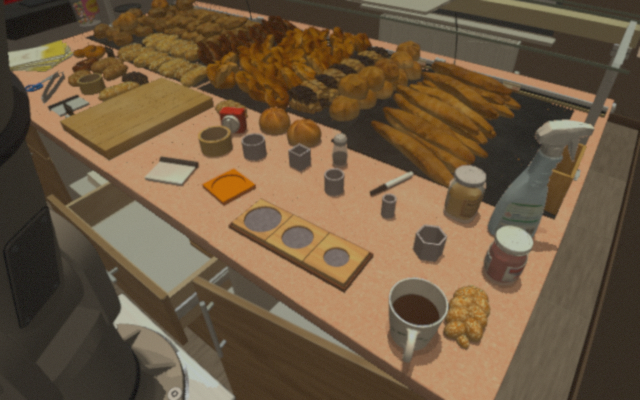

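View pics/side0.png

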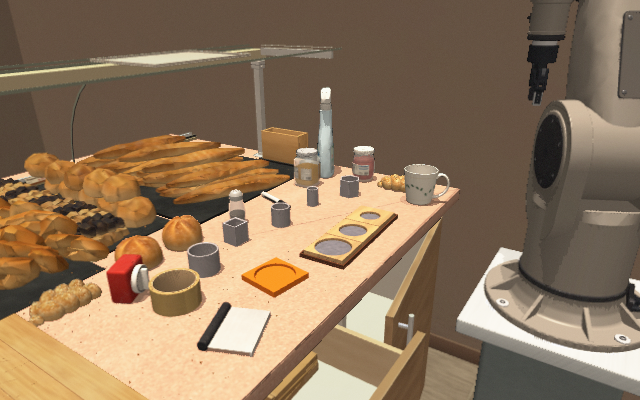

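The scene view shows, left to right: large round (255,146), square (300,157), medium round (334,180), small round (388,205) and hexagon (430,241). The tray recesses run large (263,218), medium (298,237), small (336,257), and the orange look-alike is at (229,185). The side view confirms this layout.

```bash
cat > h.py <<'E'
import numpy as np,cv2
from scipy.spatial.transform import Rotation as R
def rot(q): return R.from_quat(np.asarray(q)[[1,2,3,0]])
def rays(d,uv):
    p=(np.asarray(uv,float)-[d["cx"],d["cy"]])/[d["fx"],d["fy"]]
    s=p.copy()
    for _ in range(20): s=p/(1+d["k1"]*(s**2).sum(-1,keepdims=True))
    return rot(d["rotation"]).apply(np.c_[s,np.ones(len(s))])
def cloud(d):
    v,u=np.mgrid[:400,:640]; uv=np.c_[u.ravel(),v.ravel()]
    return (d["position"]+rays(d,uv)*d["z_map"].reshape(-1,1)).reshape(400,640,3)
def plane(d,uv,z):
    r=rays(d,uv); t=(z-d["position"][2])/r[:,2]; return d["position"]+r*t[:,None]
def circ(p):
    A=np.c_[2*p,np.ones(len(p))];s=np.linalg.lstsq(A,(p**2).sum(1),rcond=None)[0]
    return s[:2],np.sqrt(s[2]+s[:2]@s[:2])
E
python3 - <<'E'
from h import *
P={}
for n in("scene","side"):
    d=dict(np.load(n+"0.npz"));c=cloud(d);P[n]=c
    z=c[...,2]
    m=((z>.006)&(z<.058)&(c[...,0]>.2)&(c[...,0]<1.1)&(abs(c[...,1])<.8)&(d["z_map"]>0)).astype(np.uint8)
    k,l,st,ce=cv2.connectedComponentsWithStats(m)
    print(n)
    for i in range(1,k):
        if st[i,4]<60: continue
        q=c[l==i]; 
        t=q[q[:,2]>.040][:,:2].astype(np.float32)
        o=cv2.minEnclosingCircle(t) if len(t)>5 else None
        print(ce[i].round(),st[i,4],q[:,2].max().round(3),"med",np.median(q,0).round(3),"topcircle",None if o is None else (np.round(o[0],3),round(o[1],4)))
    # nests: grey felt inside wood
    hsv=cv2.cvtColor(d["img"],cv2.COLOR_RGB2HSV)
    pts=[(263,218),(298,237),(336,257)] if n=="scene" else [(333,246),(352,230),(370,215)]
    for u,v in pts:
        print("nest",d["img"][v,u],hsv[v,u],c[v,u].round(4))
E
```

```text
scene
[144. 117.] 5288 0.049 med [0.546 0.672 0.036] topcircle (array([0.621, 0.7  ]), 0.2586)
[225.  82.] 265 0.058 med [0.869 0.644 0.039] topcircle (array([0.88 , 0.661]), 0.0608)
[305. 118.] 3725 0.058 med [0.838 0.271 0.037] topcircle (array([0.867, 0.273]), 0.2577)
[222. 131.] 1351 0.058 med [0.628 0.401 0.033] topcircle (array([0.641, 0.392]), 0.087)
[399. 149.] 4954 0.058 med [ 0.871 -0.037  0.024] topcircle (array([ 0.885, -0.039]), 0.1966)
[470. 143.] 421 0.058 med [ 0.987 -0.193  0.039] topcircle (array([ 1.   , -0.166]), 0.062)
[487. 133.] 134 0.058 med [ 1.082 -0.21   0.031] topcircle (array([ 1.062, -0.197]), 0.0254)
[253. 146.] 540 0.053 med [0.635 0.275 0.033] topcircle (array([0.64 , 0.282]), 0.0339)
[172. 170.] 939 0.021 med [0.449 0.397 0.01 ] topcircle None
[564. 167.] 198 0.058 med [ 1.027 -0.424  0.04 ] topcircle (array([ 1.005, -0.423]), 0.0309)
[228. 185.] 983 0.017 med [0.497 0.23  0.009] topcircle None
[334. 181.] 479 0.054 med [0.637 0.011 0.035] topcircle (array([0.645, 0.016]), 0.0263)
[553. 202.] 305 0.058 med [ 0.875 -0.433  0.034] topcircle (array([ 0.
[... 1195 characters left out ...]
0.521 -0.78   0.032] topcircle (array([ 0.59 , -0.784]), 0.3892)
[136. 275.] 24800 0.058 med [0.729 0.395 0.037] topcircle (array([0.794, 0.114]), 0.6138)
[355. 179.] 693 0.058 med [ 0.602 -0.282  0.037] topcircle (array([ 0.603, -0.319]), 0.0929)
[410. 189.] 857 0.058 med [ 0.421 -0.314  0.03 ] topcircle (array([ 0.42 , -0.354]), 0.0867)
[349. 236.] 2855 0.021 med [0.453 0.012 0.015] topcircle None
[275. 276.] 1381 0.017 med [0.496 0.231 0.009] topcircle None
[234. 329.] 2411 0.023 med [0.448 0.406 0.012] topcircle None
nest [167 154 153] [  2  21 167] [0.4606 0.0632 0.0117]
nest [167 154 153] [  2  21 167] [ 0.4651 -0.0334  0.0111]
nest [170 157 157] [  0  20 170] [ 0.4672 -0.1329  0.0129]
```

Run:
```python
from h import *
from cell import sensors
s=sensors.state();print("tool axes (cols x,y,z)\n",rot(s["eef_rot"]).as_matrix().round(2))
from scipy.spatial import ConvexHull
for n in("scene","side"):
    d=dict(np.load(n+"0.npz"));c=cloud(d)
    hsv=cv2.cvtColor(d["img"],cv2.COLOR_RGB2HSV)
    m=cv2.inRange(hsv,(0,0,70),(30,75,200)) if n=="scene" else cv2.inRange(hsv,(0,0,120),(30,40,220))
    tr=(c[...,2]<.03)&(abs(c[...,0]-.46)<.08)&(abs(c[...,1]+.03)<.16)
    m[~tr]=0
    for co in cv2.findContours(m,cv2.RETR_EXTERNAL,cv2.CHAIN_APPROX_NONE)[0]:
        if len(co)<40: continue
        h=cv2.convexHull(co)[:,0]
        for z in(.016,.009):
            p=plane(d,co[:,0],z)[:,:2]; (x,y),(a,b),_=cv2.fitEllipse(p.astype(np.float32)*1000); print(n,"nest z",z,round(x,1),round(y,1),"axes",round(a,1),round(b,1))
    q=c[(c[...,2]>.006)&tr][:,:2]; print("tray rect",cv2.minAreaRect((q*1000).astype(np.float32)))
    for nm,g in dict(L=(.64,.282),S=(.66,.135),M=(.645,.016),s=(.648,-.134),H=(.599,-.258)).items():
        w=np.hypot(c[...,0]-g[0],c[...,1]-g[1])<.045
        t=c[w&(c[...,2]>.042)&(c[...,2]<.056)][:,:2].astype(np.float32)
        if len(t)<6: print(n,nm,len(t));continue
        o=cv2.minEnclosingCircle(t*1000); print(n,nm,len(t),np.round(o[0],1),round(o[1],1))
# coarse height map
d=dict(np.load("scene0.npz"));c=cloud(d).reshape(-1,3);e=cloud(dict(np.load("side0.npz"))).reshape(-1,3);c=np.r_[c,e]
c=c[(c[:,0]>.4)&(c[:,0]<.86)&(c[:,1]>-.45)&(c[:,1]<.4)&(c[:,2]<.4)]
g=np.zeros((17,23));np.maximum.at(g,(((c[:,1]+.45)/.05).astype(int),((c[:,0]-.4)/.02).astype(int)),c[:,2]*1000)
print("rows y from .40 down, cols x .40+.02i")
for i in range(16,-1,-1): print("%.2f"%(-.45+.05*i),*("%3d"%v for v in g[i]))
```

```text
tool axes (cols x,y,z)
 [[ 0.95  0.3  -0.  ]
 [ 0.3  -0.95  0.  ]
 [-0.   -0.   -1.  ]]
scene nest z 0.016 304.1 -137.8 axes 20.2 214.3
scene nest z 0.009 307.3 -134.5 axes 20.4 216.8
scene nest z 0.016 462.5 -124.4 axes 42.2 47.5
scene nest z 0.009 467.5 -120.8 axes 42.7 48.1
scene nest z 0.016 458.2 -26.7 axes 56.9 62.2
scene nest z 0.009 463.1 -22.1 axes 57.6 62.9
scene nest z 0.016 454.5 71.1 axes 71.6 78.4
scene nest z 0.009 459.4 76.8 axes 72.5 79.3
tray rect ((460.5374450683594, -25.299560546875), (113.740478515625, 307.7905578613281), 2.419769287109375)
scene L 156 [640.4 281.7] 33.8
scene S 153 [675.3 147.3] 28.9
scene M 159 [645.5  15.6] 26.2
scene s 123 [ 647.7 -133.9] 17.2
scene H 299 [ 598.8 -258.5] 30.9
side nest z 0.016 454.0 75.5 axes 62.2 76.7
side nest z 0.009 460.8 64.2 axes 63.1 77.8
side nest z 0.016 457.3 -22.6 axes 45.3 59.0
side nest z 0.009 464.1 -35.3 axes 46.0 59.9
tray rect ((459.08245849609375, -23.525558471679688), (111.93450164794922, 306.6121520996094), 2.1851208209991455)
side L 314 [641.  283.1] 34.0
side S 191 [676.5 147.8] 30.9
side M 148 [646.2  1
[... 1068 characters left out ...]
18 399 399 399
-0.15  20  20  20  19  20  20   4   6   5   5   4  52  53  52   4   5   4 395  18  17  35  46  48
-0.20  18  19  20  20  21  20  10   3   4   4   4   4  49   4   3   4   4 395   4  27  42  47  47
-0.25   4   4   4   4   4   4   4   4  52  53  53  53   5   4   4  84 112 395 112 111  39  38  44
-0.30  97  97  97   4   5   3   4   4  53  54  53  53   3   4   4  89 113 395 114 112   8   7   8
-0.35  61  88  97   4  28  27  25   5   4   4   4   4   3   4   4   4 119 395 122   3   6   7   7
-0.40  97  98  96  38  40  41  39  31  16 105 105 105 105 103   3  58 259 395 274 273   0   0   0
-0.45   5  17  32  35  40  37  38  23   4 104 105 105 104 102   4   4  85 395 395 396 396 395 396
```

```bash
python3 -m creep '[{"x":4,"y":4.5,"gripper":0.6},{"x":44.3,"y":51,"gripper":0.6},{"x":44.3,"y":51,"gripper":0.6},{"x":44.3,"y":51,"gripper":0.6},{"x":44.3,"y":51,"gripper":0.6},{"x":44.3,"y":51,"gripper":0.6},{"x":44.3,"y":51,"gripper":0.6},{"x":44.3,"y":51,"gripper":0.6},{"x":44.3,"y":51,"gripper":0.6},{"x":44.3,"y":51,"gripper":0.6},{"x":44.3,"y":51,"gripper":0.6},{"x":44.3,"y":51,"gripper":0.6}]'; python3 -c "
from cell import sensors;print(sensors.state()['joint_positions'])"
```

```text
[ 1.11346342  0.42666891  0.07381563  1.60654844 -0.03409407  1.11080993
 -0.06709512]$[0]: bad value
```

```bash
python3 -m creep '[{"gripper":0.6,"x":4.0,"y":4.0,"z":0.0,"rx":0.0,"ry":0.0,"rz":0.0}]'; python3 -m creep '[{"x":2,"y":2}]'; python3 -m creep --help | head -20
```

```text
time: 0.18
tcp_pos: [0.2273, -0.6177, 0.2306]
eef_rot: [0.0, 0.989, 0.149, -0.002]
force: [-1.3, 0.0, -0.1]
finger_gap: 0.0756
gripper_force: 0.0$[0]: bad value
invalid input: not JSON, or not a number
```

```bash
python3 -m creep '[{"gripper":0.6,"x":41.3,"y":48,"z":0,"rx":0,"ry":0,"rz":0},{"gripper":0.6,"x":41.3,"y":48,"z":0,"rx":0,"ry":0,"rz":0},{"gripper":0.6,"x":41.3,"y":48,"z":0,"rx":0,"ry":0,"rz":0},{"gripper":0.6,"x":41.3,"y":48,"z":0,"rx":0,"ry":0,"rz":0},{"gripper":0.6,"x":41.3,"y":48,"z":0,"rx":0,"ry":0,"rz":0},{"gripper":0.6,"x":41.3,"y":48,"z":0,"rx":0,"ry":0,"rz":0},{"gripper":0.6,"x":41.3,"y":48,"z":0,"rx":0,"ry":0,"rz":0},{"gripper":0.6,"x":41.3,"y":48,"z":0,"rx":0,"ry":0,"rz":0},{"gripper":0.6,"x":41.3,"y":48,"z":0,"rx":0,"ry":0,"rz":0},{"gripper":0.6,"x":41.3,"y":48,"z":0,"rx":0,"ry":0,"rz":0}]'; python3 -c "
from cell import sensors;print(sensors.state()['joint_positions'])"
```

```text
time: 1.02
tcp_pos: [0.5065, -0.2961, 0.2312]
eef_rot: [-0.0, 0.988, 0.153, -0.0]
force: [0.9, -0.5, 0.0]
finger_gap: 0.0511
gripper_force: 0.0
[ 0.52186661  0.28789133 -0.12474187  1.80155705  0.04061035  1.05478906
 -0.88103302]
```

```bash
python3 -m creep '[{"gripper":0.6,"x":13,"y":15,"z":-5,"rx":0,"ry":0,"rz":0},{"gripper":0.6,"x":13,"y":15,"z":-5,"rx":0,"ry":0,"rz":0},{"gripper":0.6,"x":13,"y":15,"z":-5,"rx":0,"ry":0,"rz":0},{"gripper":0.6,"x":13,"y":15,"z":-5,"rx":0,"ry":0,"rz":0},{"gripper":0.6,"x":13,"y":15,"z":-5,"rx":0,"ry":0,"rz":0},{"gripper":0.6,"x":13,"y":15,"z":-5,"rx":0,"ry":0,"rz":0},{"gripper":0.6,"x":13,"y":15,"z":-5,"rx":0,"ry":0,"rz":0},{"gripper":0.6,"x":13,"y":15,"z":-5,"rx":0,"ry":0,"rz":0}]'
python3 - <<'E'
from cell import get_image
import cv2,numpy as np
d=get_image("wrist");cv2.imwrite("pics/w1.png",d["img"][:,:,::-1]);np.savez("w1.npz",**d)
E
```

```text
time: 1.68
tcp_pos: [0.6353, -0.1482, 0.1808]
eef_rot: [-0.0, 0.988, 0.153, -0.001]
force: [-0.1, -0.9, 0.4]
finger_gap: 0.0514
gripper_force: 0.0
```

View pics/w1.png

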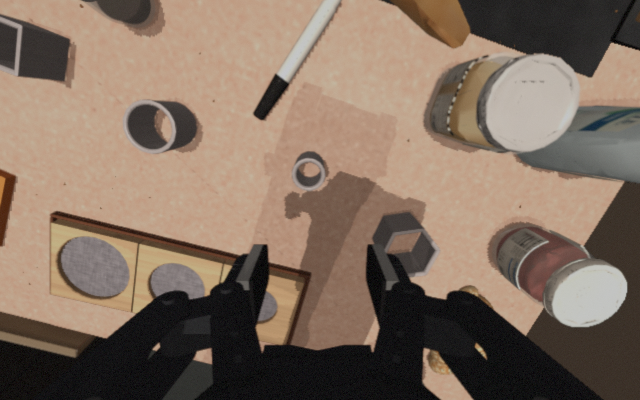

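The wrist view shows the small ring's rim at (309,173), the medium's at (152,127) and the hexagon at (407,243). The recesses are at (95,266) and (177,288), and the third is partly hidden by the left finger near (262,306).

```bash
cat >> h.py <<'E'
def rim(d,g,rad=.045,lo=.042,hi=.058):
    c=cloud(d);w=(np.hypot(c[...,0]-g[0],c[...,1]-g[1])<rad)&(c[...,2]>lo)&(c[...,2]<hi)
    v,u=np.nonzero(w)
    p=plane(d,np.c_[u,v],.05)[:,:2]*1000
    (x,y),r=cv2.minEnclosingCircle(p.astype(np.float32)); return len(p),round(x,1),round(y,1),round(r,1)
def nests(d,lo=(0,0,60),hi=(180,60,200)):
    c=cloud(d);hsv=cv2.cvtColor(d["img"],cv2.COLOR_RGB2HSV);m=cv2.inRange(hsv,lo,hi)
    m[~((c[...,2]<.03)&(abs(c[...,0]-.46)<.045)&(abs(c[...,1]+.025)<.145))]=0
    for co in cv2.findContours(m,cv2.RETR_EXTERNAL,cv2.CHAIN_APPROX_NONE)[0]:
        if len(co)<40: continue
        p=plane(d,co[:,0],.016)[:,:2];print("nest",np.round(cv2.fitEllipse((p*1000).astype(np.float32)),1).tolist() if 0 else [np.round(a,1) for a in cv2.fitEllipse((p*1000).astype(np.float32))])
E
python3 - <<'E'
from h import *
d=dict(np.load("w1.npz"));print(d["position"])
for g in[(.647,-.133),(.646,.016),(.599,-.258)]: print(rim(d,g))
nests(d)
E
```

```text
[ 0.70614654 -0.12443155  0.3222269 ]
(432, 648.3, -134.2, 16.1)
(964, 646.7, 13.2, 25.3)
(674, 601.4, -255.8, 31.5)
nest [array([ 466.5, -137. ]), array([17.9, 43.4]), np.float64(91.1)]
nest [array([469.3, -24.4]), array([46.1, 67.2]), np.float64(11.3)]
nest [array([459.2,  70. ]), array([75. , 79.3]), np.float64(148.8)]
```

```bash
python3 -m creep '[{"gripper":0.6,"x":1.3,"y":1.4,"z":-4,"rx":0,"ry":0,"rz":0},{"gripper":0.6,"x":1.3,"y":1.4,"z":-8,"rx":0,"ry":0,"rz":0},{"gripper":0.6,"x":1.3,"y":1.4,"z":-10,"rx":0,"ry":0,"rz":0},{"gripper":0.6,"x":1.3,"y":1.4,"z":-10,"rx":0,"ry":0,"rz":0},{"gripper":0.6,"x":1.3,"y":1.4,"z":-10,"rx":0,"ry":0,"rz":0},{"gripper":0.6,"x":1.3,"y":1.4,"z":-10,"rx":0,"ry":0,"rz":0}]'
```

```text
time: 2.23
tcp_pos: [0.6494, -0.1351, 0.0833]
eef_rot: [0.0, 0.988, 0.153, 0.001]
force: [-0.6, -0.2, 0.3]
finger_gap: 0.0511
gripper_force: 0.0
```

```bash
python3 -m creep '[{"gripper":0.6,"x":0,"y":0,"z":-3,"rx":0,"ry":0,"rz":0},{"gripper":0.6,"x":0,"y":0,"z":-6,"rx":0,"ry":0,"rz":0},{"gripper":0.6,"x":0,"y":0,"z":-6.9,"rx":0,"ry":0,"rz":0},{"gripper":0.6,"x":0,"y":0,"z":-6.9,"rx":0,"ry":0,"rz":0},{"gripper":0.6,"x":0,"y":0,"z":-6.9,"rx":0,"ry":0,"rz":0},{"gripper":0,"x":0,"y":0,"z":-6.9,"rx":0,"ry":0,"rz":0},{"gripper":0,"x":0,"y":0,"z":-6.9,"rx":0,"ry":0,"rz":0},{"gripper":0,"x":0,"y":0,"z":-6.9,"rx":0,"ry":0,"rz":0},{"gripper":0,"x":0,"y":0,"z":-6.9,"rx":0,"ry":0,"rz":0},{"gripper":0,"x":0,"y":0,"z":-6.9,"rx":0,"ry":0,"rz":0},{"gripper":0,"x":0,"y":0,"z":-6.9,"rx":0,"ry":0,"rz":0},{"gripper":0,"x":0,"y":0,"z":-6.9,"rx":0,"ry":0,"rz":0}]'
```

```text
time: 3.23
tcp_pos: [0.6501, -0.1343, 0.0148]
eef_rot: [0.001, 0.988, 0.153, 0.002]
force: [-1.5, 0.2, 11.1]
finger_gap: 0.0311
gripper_force: 58.4
```

```bash
python3 -m creep '[{"gripper":0,"x":0,"y":0,"z":3,"rx":0,"ry":0,"rz":0},{"gripper":0,"x":-2,"y":0.2,"z":6,"rx":0,"ry":0,"rz":0},{"gripper":0,"x":-6,"y":0.4,"z":6,"rx":0,"ry":0,"rz":0},{"gripper":0,"x":-10,"y":0.6,"z":6,"rx":0,"ry":0,"rz":0},{"gripper":0,"x":-14,"y":0.8,"z":6,"rx":0,"ry":0,"rz":0},{"gripper":0,"x":-17,"y":1.0,"z":6,"rx":0,"ry":0,"rz":0},{"gripper":0,"x":-18.6,"y":1.2,"z":6,"rx":0,"ry":0,"rz":0},{"gripper":0,"x":-18.6,"y":1.2,"z":6,"rx":0,"ry":0,"rz":0},{"gripper":0,"x":-18.6,"y":1.2,"z":6,"rx":0,"ry":0,"rz":0},{"gripper":0,"x":-18.6,"y":1.2,"z":6,"rx":0,"ry":0,"rz":0},{"gripper":0,"x":-18.6,"y":1.2,"z":6,"rx":0,"ry":0,"rz":0},{"gripper":0,"x":-18.6,"y":1.2,"z":6,"rx":0,"ry":0,"rz":0}]'
python3 - <<'E'
from cell import get_image,sensors
from h import *
d=get_image("wrist");cv2.imwrite("pics/w2.png",d["img"][:,:,::-1]);np.savez("w2.npz",**d)
e=get_image("scene");cv2.imwrite("pics/s2.png",e["img"][:,:,::-1])
print(sensors.state()["joint_positions"]); nests(d)
E
```

```text
time: 4.23
tcp_pos: [0.4636, -0.1219, 0.0725]
eef_rot: [0.0, 0.988, 0.153, 0.0]
force: [0.5, 0.8, -1.3]
finger_gap: 0.0311
gripper_force: 59.6
[ 0.29535063  0.33895921 -0.20061572  2.16156586  0.10935555  0.65024542
 -1.24419852]
nest [array([ 469. , -120.9]), array([38.6, 50.3]), np.float64(14.6)]
nest [array([461. , -26.9]), array([62.3, 63.9]), np.float64(137.8)]
nest [array([457.1,  65.7]), array([68.9, 80.1]), np.float64(96.2)]
```

View pics/w2.png

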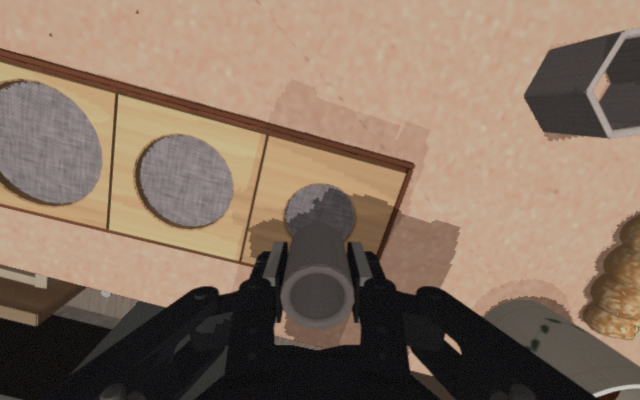

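View pics/s2.png

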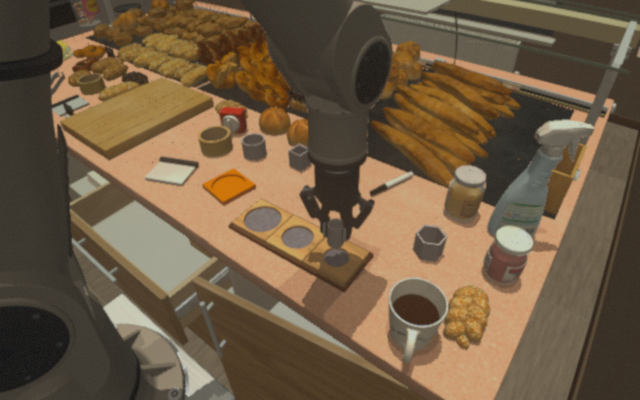

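The wrist view shows the small ring held upright, rim at (318,295), in line with the narrow recess at (320,213). The scene view agrees. Lowering and releasing.

```bash
python3 -m creep '[{"gripper":0,"x":0,"y":-0.1,"z":-2,"rx":0,"ry":0,"rz":0},{"gripper":0,"x":0,"y":-0.1,"z":-3.5,"rx":0,"ry":0,"rz":0},{"gripper":0,"x":0,"y":-0.1,"z":-4.3,"rx":0,"ry":0,"rz":0},{"gripper":0,"x":0,"y":-0.1,"z":-4.7,"rx":0,"ry":0,"rz":0},{"gripper":0,"x":0,"y":-0.1,"z":-4.7,"rx":0,"ry":0,"rz":0},{"gripper":0,"x":0,"y":-0.1,"z":-4.7,"rx":0,"ry":0,"rz":0}]'
```

```text
time: 4.83
tcp_pos: [0.4629, -0.1229, 0.0255]
eef_rot: [-0.0, 0.988, 0.153, -0.0]
force: [0.6, 0.5, -0.4]
finger_gap: 0.0314
gripper_force: 59.6
```

```bash
python3 -m creep '[{"gripper":0.2,"x":0,"y":0,"z":0,"rx":0,"ry":0,"rz":0},{"gripper":0.4,"x":0,"y":0,"z":0,"rx":0,"ry":0,"rz":0},{"gripper":0.6,"x":0,"y":0,"z":0,"rx":0,"ry":0,"rz":0},{"gripper":0.6,"x":0,"y":0,"z":0,"rx":0,"ry":0,"rz":0},{"gripper":0.6,"x":0,"y":0,"z":0,"rx":0,"ry":0,"rz":0},{"gripper":0.6,"x":0,"y":0,"z":2,"rx":0,"ry":0,"rz":0},{"gripper":0.6,"x":0,"y":0,"z":5,"rx":0,"ry":0,"rz":0},{"gripper":0.75,"x":0,"y":0,"z":9,"rx":0,"ry":0,"rz":0},{"gripper":0.75,"x":3.5,"y":2.7,"z":10,"rx":0,"ry":0,"rz":0},{"gripper":0.75,"x":7,"y":5.4,"z":10,"rx":0,"ry":0,"rz":0},{"gripper":0.75,"x":10,"y":8,"z":10,"rx":0,"ry":0,"rz":0},{"gripper":0.75,"x":13,"y":10,"z":10,"rx":0,"ry":0,"rz":0}]'
```

```text
time: 5.83
tcp_pos: [0.5941, -0.0211, 0.1262]
eef_rot: [0.0, 0.988, 0.153, 0.001]
force: [0.1, -0.5, -0.2]
finger_gap: 0.0638
gripper_force: 0.0
```

```bash
python3 -m creep '[{"gripper":0.75,"x":2.6,"y":1.8,"z":0,"rx":0,"ry":0,"rz":0},{"gripper":0.75,"x":5.2,"y":3.6,"z":0,"rx":0,"ry":0,"rz":0},{"gripper":0.75,"x":5.2,"y":3.6,"z":0,"rx":0,"ry":0,"rz":0},{"gripper":0.75,"x":5.2,"y":3.6,"z":0,"rx":0,"ry":0,"rz":0}]'
python3 - <<'E'
from cell import get_image,sensors
from h import *
d=get_image("wrist");cv2.imwrite("pics/w3.png",d["img"][:,:,::-1]);np.savez("w3.npz",**d)
print(rim(d,(.646,.015),.035)); nests(d); print("small",rim(d,(.463,-.123),.03,.05,.07),sensors.state()["tcp_pos"])
E
```

```text
time: 6.17
tcp_pos: [0.6453, 0.0146, 0.1247]
eef_rot: [-0.0, 0.988, 0.154, -0.0]
force: [-0.9, 0.1, -1.0]
finger_gap: 0.0641
gripper_force: 0.0
(1037, 646.7, 15.8, 24.3)
nest [array([432.4,  88.1]), array([16.2, 19.9]), np.float64(148.3)]
nest [array([488.2, -21. ]), array([ 7.9, 38.4]), np.float64(7.6)]
small (0, 0.0, 0.0, 0.0) [0.64438636 0.01326657 0.12478001]
```

View pics/w3.png

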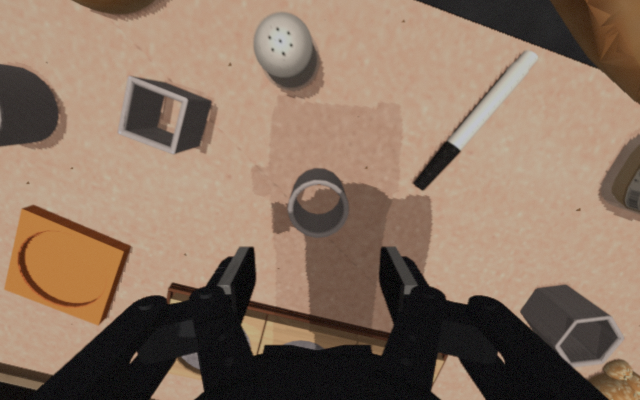

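The wrist view shows the medium ring's rim at (318,208), centred between the open fingers; my measurement puts it at (646.5, 15.8) mm. Descending to grip it.

```bash
python3 -m creep '[{"gripper":0.75,"x":0.2,"y":0.2,"z":-4,"rx":0,"ry":0,"rz":0},{"gripper":0.75,"x":0.2,"y":0.2,"z":-8,"rx":0,"ry":0,"rz":0},{"gripper":0.75,"x":0.2,"y":0.2,"z":-10.5,"rx":0,"ry":0,"rz":0},{"gripper":0.75,"x":0.2,"y":0.2,"z":-11.5,"rx":0,"ry":0,"rz":0},{"gripper":0.75,"x":0.2,"y":0.2,"z":-11.5,"rx":0,"ry":0,"rz":0},{"gripper":0.75,"x":0.2,"y":0.2,"z":-11.5,"rx":0,"ry":0,"rz":0},{"gripper":0,"x":0.2,"y":0.2,"z":-11.5,"rx":0,"ry":0,"rz":0},{"gripper":0,"x":0.2,"y":0.2,"z":-11.5,"rx":0,"ry":0,"rz":0},{"gripper":0,"x":0.2,"y":0.2,"z":-11.5,"rx":0,"ry":0,"rz":0},{"gripper":0,"x":0.2,"y":0.2,"z":-11.5,"rx":0,"ry":0,"rz":0},{"gripper":0,"x":0.2,"y":0.2,"z":-11.5,"rx":0,"ry":0,"rz":0},{"gripper":0,"x":0.2,"y":0.2,"z":-11.5,"rx":0,"ry":0,"rz":0}]'
```

```text
time: 7.22
tcp_pos: [0.648, 0.0148, 0.0127]
eef_rot: [0.0, 0.988, 0.153, 0.002]
force: [-1.5, -0.9, 7.7]
finger_gap: 0.0463
gripper_force: 60.7
```

```bash
python3 -m creep '[{"gripper":0,"x":0,"y":0,"z":3,"rx":0,"ry":0,"rz":0},{"gripper":0,"x":-2,"y":-0.4,"z":6,"rx":0,"ry":0,"rz":0},{"gripper":0,"x":-6,"y":-1.2,"z":6,"rx":0,"ry":0,"rz":0},{"gripper":0,"x":-10,"y":-2,"z":6,"rx":0,"ry":0,"rz":0},{"gripper":0,"x":-14,"y":-3,"z":6,"rx":0,"ry":0,"rz":0},{"gripper":0,"x":-17,"y":-3.6,"z":6,"rx":0,"ry":0,"rz":0},{"gripper":0,"x":-18.6,"y":-4,"z":6,"rx":0,"ry":0,"rz":0},{"gripper":0,"x":-18.6,"y":-4,"z":6,"rx":0,"ry":0,"rz":0},{"gripper":0,"x":-18.6,"y":-4,"z":6,"rx":0,"ry":0,"rz":0},{"gripper":0,"x":-18.6,"y":-4,"z":6,"rx":0,"ry":0,"rz":0},{"gripper":0,"x":-18.6,"y":-4,"z":6,"rx":0,"ry":0,"rz":0},{"gripper":0,"x":-18.6,"y":-4,"z":6,"rx":0,"ry":0,"rz":0}]'
python3 - <<'E'
from cell import get_image,sensors
from h import *
d=get_image("wrist");cv2.imwrite("pics/w4.png",d["img"][:,:,::-1]);np.savez("w4.npz",**d)
nests(d); print("small",rim(d,(.463,-.123),.03,.05,.07),sensors.state()["tcp_pos"])
E
```

```text
time: 8.22
tcp_pos: [0.4617, -0.0246, 0.0705]
eef_rot: [-0.0, 0.988, 0.153, 0.0]
force: [-0.5, -0.9, 0.1]
finger_gap: 0.0461
gripper_force: 61.8
nest [array([ 466.4, -117.3]), array([40.6, 47.5]), np.float64(54.0)]
nest [array([466.5, -22.3]), array([51.8, 61.6]), np.float64(16.4)]
nest [array([457.3,  70.9]), array([77.6, 79.1]), np.float64(154.0)]
small (1047, 458.7, -125.7, 19.8) [ 0.46136908 -0.02465989  0.07034573]
```

View pics/w4.png

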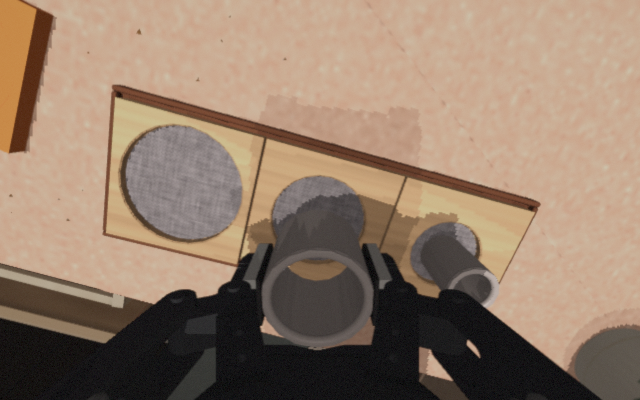

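The small ring stands in its recess (rim at (474,288)). The medium ring hangs upright over the middle recess (318,210). Lowering it and releasing.

```bash
python3 -m creep '[{"gripper":0,"x":-0.1,"y":0,"z":-2,"rx":0,"ry":0,"rz":0},{"gripper":0,"x":-0.1,"y":0,"z":-3.5,"rx":0,"ry":0,"rz":0},{"gripper":0,"x":-0.1,"y":0,"z":-4.4,"rx":0,"ry":0,"rz":0},{"gripper":0,"x":-0.1,"y":0,"z":-4.8,"rx":0,"ry":0,"rz":0},{"gripper":0,"x":-0.1,"y":0,"z":-4.8,"rx":0,"ry":0,"rz":0},{"gripper":0,"x":-0.1,"y":0,"z":-4.8,"rx":0,"ry":0,"rz":0}]'
```

```text
time: 8.77
tcp_pos: [0.4599, -0.0248, 0.0224]
eef_rot: [-0.0, 0.988, 0.153, -0.0]
force: [-0.1, -0.0, -1.1]
finger_gap: 0.0462
gripper_force: 62.0
```

```bash
python3 -m creep '[{"gripper":0.4,"x":0,"y":0,"z":0,"rx":0,"ry":0,"rz":0},{"gripper":0.6,"x":0,"y":0,"z":0,"rx":0,"ry":0,"rz":0},{"gripper":0.75,"x":0,"y":0,"z":0,"rx":0,"ry":0,"rz":0},{"gripper":0.75,"x":0,"y":0,"z":0,"rx":0,"ry":0,"rz":0},{"gripper":0.75,"x":0,"y":0,"z":0,"rx":0,"ry":0,"rz":0},{"gripper":0.75,"x":0,"y":0,"z":2,"rx":0,"ry":0,"rz":0},{"gripper":0.75,"x":0,"y":0,"z":6,"rx":0,"ry":0,"rz":0},{"gripper":1,"x":0,"y":0,"z":10,"rx":0,"ry":0,"rz":0},{"gripper":1,"x":1.5,"y":3,"z":12,"rx":0,"ry":0,"rz":0.12},{"gripper":1,"x":3.2,"y":6.5,"z":12,"rx":0,"ry":0,"rz":0.24},{"gripper":1,"x":5,"y":10,"z":12,"rx":0,"ry":0,"rz":0.36},{"gripper":1,"x":6.7,"y":13.5,"z":12,"rx":0,"ry":0,"rz":0.48}]'; python3 -c "
from cell import sensors;print(sensors.state()['joint_positions'].round(2))"
```

```text
time: 9.77
tcp_pos: [0.5277, 0.1114, 0.1433]
eef_rot: [0.0, 0.923, 0.386, 0.001]
force: [0.6, -0.3, 1.1]
finger_gap: 0.0855
gripper_force: 0.0
[ 0.02  0.34 -0.41  1.97  0.17  0.86 -1.27]
```

```bash
python3 -m creep '[{"gripper":1,"x":2,"y":3,"z":0,"rx":0,"ry":0,"rz":0.12},{"gripper":1,"x":4,"y":6,"z":0,"rx":0,"ry":0,"rz":0.24},{"gripper":1,"x":6,"y":9,"z":0,"rx":0,"ry":0,"rz":0.36},{"gripper":1,"x":8,"y":12,"z":0,"rx":0,"ry":0,"rz":0.48},{"gripper":1,"x":10,"y":15,"z":0,"rx":0,"ry":0,"rz":0.6},{"gripper":1,"x":11.3,"y":17.1,"z":0,"rx":0,"ry":0,"rz":0.72},{"gripper":1,"x":11.3,"y":17.1,"z":0,"rx":0,"ry":0,"rz":0.78},{"gripper":1,"x":11.3,"y":17.1,"z":0,"rx":0,"ry":0,"rz":0.78},{"gripper":1,"x":11.3,"y":17.1,"z":0,"rx":0,"ry":0,"rz":0.78},{"gripper":1,"x":11.3,"y":17.1,"z":0,"rx":0,"ry":0,"rz":0.78}]'
python3 - <<'E'
from cell import get_image,sensors
from h import *
d=get_image("wrist");cv2.imwrite("pics/w5.png",d["img"][:,:,::-1]);np.savez("w5.npz",**d)
print(rim(d,(.641,.282),.045)); s=sensors.state();print(s["tcp_pos"],s["joint_positions"].round(2),rot(s["eef_rot"]).as_matrix()[:,1])
E
```

```text
time: 10.6
tcp_pos: [0.6395, 0.2799, 0.1422]
eef_rot: [0.0, 0.709, 0.705, -0.0]
force: [0.7, -0.2, -0.5]
finger_gap: 0.0854
gripper_force: 0.0
(1232, 642.0, 284.9, 32.1)
[0.63960801 0.27993875 0.14239152] [-0.12  0.6  -0.55  1.6   0.35  1.04 -0.78] [ 9.99981523e-01 -6.07881717e-03  4.04608757e-05]
```

View pics/w5.png

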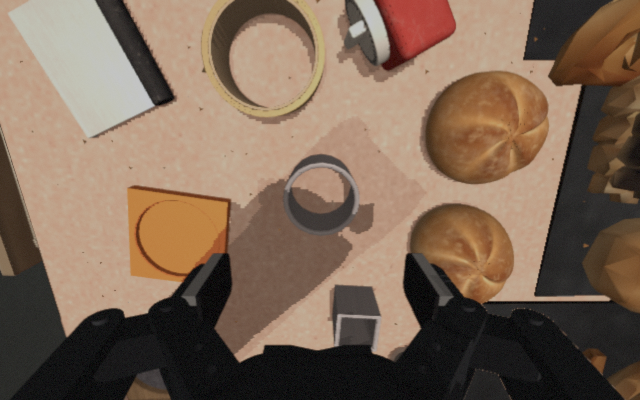

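The wrist view shows the large ring's rim at (320,197), with the bread rolls, bowl and square cutter all clear of the fingers. Descending.

```bash
python3 -m creep '[{"gripper":1,"x":0.2,"y":0.3,"z":-4,"rx":0,"ry":0,"rz":0},{"gripper":1,"x":0.2,"y":0.3,"z":-8,"rx":0,"ry":0,"rz":0},{"gripper":1,"x":0.2,"y":0.3,"z":-11,"rx":0,"ry":0,"rz":0},{"gripper":1,"x":0.2,"y":0.3,"z":-13,"rx":0,"ry":0,"rz":0},{"gripper":1,"x":0.2,"y":0.3,"z":-13.6,"rx":0,"ry":0,"rz":0},{"gripper":1,"x":0.2,"y":0.3,"z":-13.6,"rx":0,"ry":0,"rz":0},{"gripper":0,"x":0.2,"y":0.3,"z":-13.6,"rx":0,"ry":0,"rz":0},{"gripper":0,"x":0.2,"y":0.3,"z":-13.6,"rx":0,"ry":0,"rz":0},{"gripper":0,"x":0.2,"y":0.3,"z":-13.6,"rx":0,"ry":0,"rz":0},{"gripper":0,"x":0.2,"y":0.3,"z":-13.6,"rx":0,"ry":0,"rz":0},{"gripper":0,"x":0.2,"y":0.3,"z":-13.6,"rx":0,"ry":0,"rz":0},{"gripper":0,"x":0.2,"y":0.3,"z":-13.6,"rx":0,"ry":0,"rz":0}]'
```

```text
time: 11.65
tcp_pos: [0.6428, 0.2844, 0.0089]
eef_rot: [0.001, 0.708, 0.706, 0.001]
force: [-3.2, -0.6, 7.4]
finger_gap: 0.0639
gripper_force: 64.8
```

```bash
python3 -m creep '[{"gripper":0,"x":0,"y":0,"z":3,"rx":0,"ry":0,"rz":0},{"gripper":0,"x":-1,"y":-1,"z":6,"rx":0,"ry":0,"rz":0},{"gripper":0,"x":-3.6,"y":-4,"z":7,"rx":0,"ry":0,"rz":0},{"gripper":0,"x":-6.3,"y":-7,"z":7,"rx":0,"ry":0,"rz":0},{"gripper":0,"x":-9,"y":-10,"z":7,"rx":0,"ry":0,"rz":0},{"gripper":0,"x":-11.7,"y":-13,"z":7,"rx":0,"ry":0,"rz":0},{"gripper":0,"x":-14.4,"y":-16,"z":7,"rx":0,"ry":0,"rz":0},{"gripper":0,"x":-16.8,"y":-18.8,"z":7,"rx":0,"ry":0,"rz":0},{"gripper":0,"x":-18.6,"y":-20.9,"z":7,"rx":0,"ry":0,"rz":0},{"gripper":0,"x":-18.6,"y":-20.9,"z":7,"rx":0,"ry":0,"rz":0},{"gripper":0,"x":-18.6,"y":-20.9,"z":7,"rx":0,"ry":0,"rz":0},{"gripper":0,"x":-18.6,"y":-20.9,"z":7,"rx":0,"ry":0,"rz":0}]'
python3 - <<'E'
from cell import get_image,sensors
from h import *
d=get_image("wrist");cv2.imwrite("pics/w6.png",d["img"][:,:,::-1]);np.savez("w6.npz",**d)
print(sensors.state()["tcp_pos"])
E
```

```text
time: 12.65
tcp_pos: [0.457, 0.0754, 0.0776]
eef_rot: [0.001, 0.708, 0.706, 0.001]
force: [1.2, 0.4, -0.9]
finger_gap: 0.0641
gripper_force: 66.4
[0.45693115 0.07581837 0.07730198]
```

View pics/w6.png

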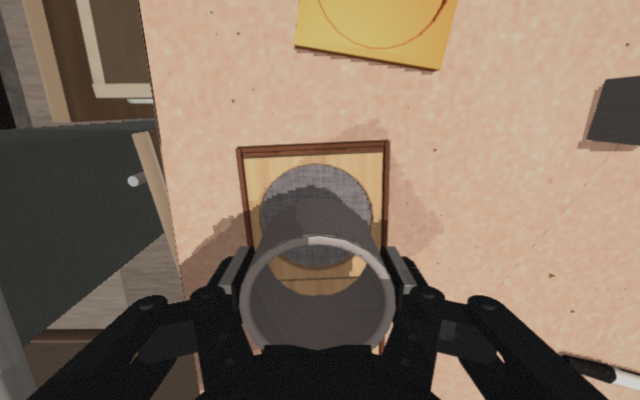

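The large ring is held over the widest recess (316,215), so I lower it and release.

```bash
python3 -m creep '[{"gripper":0,"x":0,"y":-0.2,"z":-2.5,"rx":0,"ry":0,"rz":0},{"gripper":0,"x":0,"y":-0.2,"z":-4.5,"rx":0,"ry":0,"rz":0},{"gripper":0,"x":0,"y":-0.2,"z":-5.4,"rx":0,"ry":0,"rz":0},{"gripper":0,"x":0,"y":-0.2,"z":-5.8,"rx":0,"ry":0,"rz":0},{"gripper":0,"x":0,"y":-0.2,"z":-5.8,"rx":0,"ry":0,"rz":0},{"gripper":0,"x":0,"y":-0.2,"z":-5.8,"rx":0,"ry":0,"rz":0}]'
```

```text
time: 13.2
tcp_pos: [0.4562, 0.074, 0.0188]
eef_rot: [-0.0, 0.708, 0.706, 0.0]
force: [0.9, 0.1, -1.3]
finger_gap: 0.0637
gripper_force: 66.5
```

```bash
python3 -m creep '[{"gripper":0.8,"x":0,"y":0,"z":0,"rx":0,"ry":0,"rz":0},{"gripper":1,"x":0,"y":0,"z":0,"rx":0,"ry":0,"rz":0},{"gripper":1,"x":0,"y":0,"z":0,"rx":0,"ry":0,"rz":0},{"gripper":1,"x":0,"y":0,"z":0,"rx":0,"ry":0,"rz":0},{"gripper":1,"x":0,"y":0,"z":0,"rx":0,"ry":0,"rz":0},{"gripper":1,"x":0,"y":0,"z":3,"rx":0,"ry":0,"rz":0},{"gripper":1,"x":0,"y":0,"z":7,"rx":0,"ry":0,"rz":0},{"gripper":1,"x":0,"y":0,"z":11,"rx":0,"ry":0,"rz":0},{"gripper":1,"x":0,"y":0,"z":15,"rx":0,"ry":0,"rz":0},{"gripper":1,"x":1,"y":0,"z":18,"rx":0,"ry":0,"rz":0},{"gripper":1,"x":1,"y":0,"z":18,"rx":0,"ry":0,"rz":0},{"gripper":1,"x":1,"y":0,"z":18,"rx":0,"ry":0,"rz":0}]'
python3 - <<'E'
from cell import get_image,sensors
from h import *
I=[]
for n in("wrist","side"):
    d=get_image(n);I.append(d["img"][:,:,::-1]);c=cloud(d)
    for nm,g in dict(L=(.456,.0735),M=(.4595,-.0245),s=(.463,-.1225)).items():
        w=(np.hypot(c[...,0]-g[0],c[...,1]-g[1])<.044)&(c[...,2]>.052)&(c[...,2]<.068)
        if w.sum()<6: print(n,nm,"none");continue
        v,u=np.nonzero(w);p=plane(d,np.c_[u,v],.059)[:,:2]*1000
        print(n,nm,len(p),[np.round(a,1) for a in cv2.minEnclosingCircle(p.astype(np.float32))],"ztop",np.percentile(c[w][:,2],95).round(4))
    if n=="side":
        for nm,g in dict(S=(.676,.1475),H=(.5995,-.2575)).items(): print(nm,rim(d,g))
cv2.imwrite("pics/f.png",cv2.resize(np.hstack(I),(800,250)))
E
```

```text
time: 14.2
tcp_pos: [0.4668, 0.0729, 0.2]
eef_rot: [0.001, 0.709, 0.706, 0.001]
force: [-0.2, 0.2, -0.5]
finger_gap: 0.0857
gripper_force: 0.0
wrist L 833 [array([455.5,  74.2]), np.float64(32.0)] ztop 0.0588
wrist M 557 [array([457.4, -21.7]), np.float64(25.3)] ztop 0.0586
wrist s 169 [array([ 461.2, -115.2]), np.float64(15.4)] ztop 0.0585
side L 243 [array([452.1,  78.6]), np.float64(41.0)] ztop 0.0615
side M 159 [array([453.5, -18.5]), np.float64(33.5)] ztop 0.0613
side s 82 [array([ 456.3, -117.6]), np.float64(24.4)] ztop 0.0621
S (199, 672.7, 151.5, 36.5)
H (136, 596.5, -252.2, 40.7)
```

View pics/f.png

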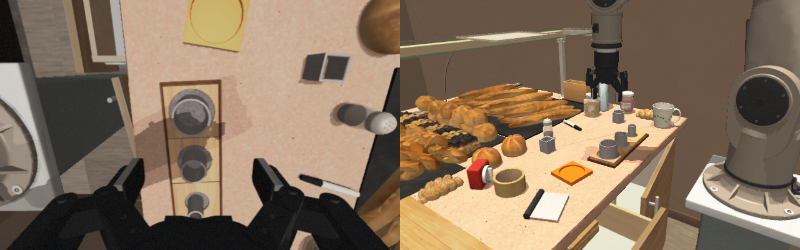

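The rings stand in the large, medium and small recesses at wrist-view composite (193,112), (193,160) and (196,203). All rim heights are about 59 mm, which means they are on the recess floors. The square and hexagon are where they were, and the gripper is clear.

```bash
python3 -c "
from cell import env;print(env.sign_off())"
```

```text
the job is handed in; nothing more can be done
None
```

All three round cutters are in their own recesses, with rim heights showing them on the recess floors. The square and six-sided cutters were left untouched. I handed the job in at about 14 s; no verdict was returned.

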